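# Pack the dispensing case: weight below, tray on top

## Robot

A 6-joint arm with a two-finger parallel gripper is mounted at the origin on the work surface. World frame = base frame: x ahead of the robot, y to its left, z up, the work surface at z = 0. Lengths are in m, angles in rad, forces in N, time in s.
With the tool pointing down it reaches from about 0.3 to 0.875 m from the base axis. Payload 6.4 kg.
Tool frame: the origin (TCP) lies between the finger pads; the fingertips stand 14 mm ahead of it and the grasp point (between the pads) lies 5 mm behind it; z points along the fingers, y is the direction in which the jaws open and shut (so a half turn about z gives the same grasp; the last joint's range is limited). The gripper opens to 85 mm and grips with 20 to 120 N. Pads are 22 mm wide; open, the fingers measure 114 mm over their backs; the gripper's body (76 mm by 85 mm) begins 54 mm behind the grasp point. The pads swing forward as they close: fully open they stand 13 mm farther back than shut.
Start: joints at [-1.344, 0.181, 1.607, -0, 1.354, -0.206], TCP at [0.241, -0.522, 0.245] pointing down, gripper open.
Joint ranges: [-2.99, 2.99], [-0.89, 2.07], [0.3, 2.58], [-1.14, 4.28], [0, 2.63], [-3.12, 3.12]. Speed limits (rad/s): [2.57, 2.57, 3.01, 3.14, 3.14, 3.14].

## Interface

Orientations are given as a 3x3 rotation matrix whose columns are the frame's x, y, z axes.
In Python, from station import arm gives the robot as it stands.
- The arm moves only by the tool send_rows, never from a script. Its argument "targets" is one flat list of numbers, 4 for each row, row after row: the shift along the world's x, y, z in cm, then the turn about the world's z in degrees. In form: [x, y, z, yaw, x, y, z, yaw, ...]. A call has exactly 5 rows; each row is the pose to reach, as a shift and turn from the pose measured when the call began; what a row does not reach only later rows make up. A row lasts 1/8 s, in which the tool goes at most 62.5 mm and 10.7 degrees, less where a joint would pass 70% of its speed; a pose out of reach is approached as far as the arm can. A call with a gripper value outside its range is refused whole. "hand" is the opening, from 0 (shut) to 1 (fully open), set as the call begins (left out, the last holds). The fingers move at their own pace and stop on an object; "squeeze" is the grip in N (left out, the last holds). Time passes only in rows, so rows that repeat a pose let the fingers close, or fill a call up. It gives the time, the measured TCP pose, the force and the opening at its end, in the units of the state.
- arm.sense(): the state, without advancing time (a new reading comes with each control period).
- arm.grab_frame(name): name is "side" or "top"; returns a dict with "pixels" (420x560x3 uint8, red, green, blue), "fx", "fy", "cx", "cy" (pixels), "rvec" (rotation vector, rad) and "tvec" (3), from world to camera coordinates, as OpenCV has them. Camera axes: x right, y down, z forward; pixel columns grow to the right and rows downward; lengths in m; the calibration is good to about 2 mm. A picture is of the moment at which its call begins. There is no depth.
- arm.hand_in(): hands the job in, once; it reports no verdict.
The state is a dict: "time": time; "joints": joint angles; "qvel": joint speeds; "joint_efforts": joint torques, N m; "tcp_pos": TCP position; "eef_rot": TCP orientation; "force": force on the tool from outside, world axes, zero at the start; "moment": the same for the moment, N m; "finger_gap": finger opening in m.
Only numpy, scipy, OpenCV 4.12 (cv2) and the standard library are available. Lean on these libraries where they do the work, as an engineer would, in place of code of your own. Each camera call takes 0.05 s, during which the arm holds its last target.

## Task

Finish packing the wooden dispensing case in its two layers. Stand the middle-sized one of the three brass weights upright on the cork pad in the case's free compartment and let go of it; then put the wooden tray with the bar handle in on top, so that it lies flat on the ledge inside the case's rim and covers both compartments.

Things in the scene. Friction and masses are not known exactly. Their poses are not given: they have to be found in the camera images.
- weight_mid (a point): Middle-sized of three brass weights standing on the table (the others: one as thick but 76 mm tall; one 24 mm thick, 32 mm tall). Cylinder 38 mm in diameter, 30 mm tall, with a 20 mm knob on top, 46 mm tall in all, about 0.25 kg. Point: on its axis half-way up, 23 mm above its underside, where it can be gripped; z up its axis. Other weights stand at least 90 mm off, centre to centre.
- pad_top (a point): Cork pad, 84 x 66 x 3 mm, fixed on the floor of the case's free compartment (the other already holds an amber jar, 46 mm tall). Point: centre of its upper face, 9 mm above the table; axes as the case's. The compartment is 96 mm (x) by 76 mm (y), open above, its walls 49 mm higher than the pad: the weight fits wholly inside, with room for fingers that close along x.
- tray_grip (a point): The case's upper tray, loose on the table: wooden, 124 mm (its x) by 192 mm (its y), walls 18 mm high, small brass weights fixed in it, 0.35 kg. A bar handle over its middle runs along its y: 16 mm thick (x), 114 mm long, from 36 to 54 mm above the tray's underside. Point: the bar's centre, 45 mm above the underside; z up. Either way round will do.
- case: Open wooden case, fixed, 172 mm (its x) by 240 mm (its y), 68 mm high. Origin: centre of its underside, at table height; z up. Inside its 10 mm rim is a recess 152 mm (x) by 220 mm (y), 10 mm deep, floored by a ledge 58 mm above the table around two compartments, centred 42 mm either side of the case's centre along y. The tray rests on the ledge with 14 mm of play all round.
There are look-alikes about, which are no part of the job. What is shaped like the part that bears tray_grip but turquoise is not meant.

How it is judged:
By the outcome, as a careful person would: the job done as asked, in the order asked, and still so for the second after the job is handed in, with the robot touching nothing.
It also fails if it takes over 59 s, if anything falls off the work surface, if the arm or the gripper's body presses on something with over 40 N, if the wrist force passes 120 N, or if a joint passes its speed limit or range.

## Working session

There is one attempt and no reset: what is moved stays moved. The work goes in short steps, Python scripts to look and compute and a tool call to move; the robot and the scene stay as the last step left them, time stands still between calls to the robot, and variables do not carry over. Pictures are saved under pics/ and viewed, and the job is handed in when it is done.

Besides the shell and the picture viewer there is one more tool, called after "Emit:" as a command line: name --argument value ..., lists and objects as JSON in quotes. send_rows: Moves the arm, as the interface text tells. Its arguments: {"type":"object","properties":{"targets":{"type":"array","items":{"type":"number"}},"hand":{"type":"number"},"squeeze":{"type":"number"}},"required":["targets"]}

```bash
mkdir -p pics; ls; cat > h.py <<'E'
import numpy as np, cv2, pickle
from station import arm
def grab(n,f):
    d=arm.grab_frame(n); pickle.dump(d,open(f'pics/{f}.pkl','wb'))
    cv2.imwrite(f'pics/{f}.png',cv2.cvtColor(np.asarray(d['pixels']),cv2.COLOR_RGB2BGR)); return d
def load(f): return pickle.load(open(f'pics/{f}.pkl','rb'))
def RT(d): return cv2.Rodrigues(np.array(d['rvec'],float))[0],np.array(d['tvec'],float).ravel()
def back(d,u,v,z):
    R,t=RT(d); r=R.T@np.array([(u-d['cx'])/d['fx'],(v-d['cy'])/d['fy'],1]); c=-R.T@t
    return c+r*(z-c[2])/r[2]
def proj(d,P):
    R,t=RT(d); q=np.atleast_2d(P)@R.T+t
    return np.c_[d['fx']*q[:,0]/q[:,2]+d['cx'],d['fy']*q[:,1]/q[:,2]+d['cy']]
def crop(f,u0,v0,u1,v1,s,o):
    im=cv2.imread(f'pics/{f}.png')[v0:v1,u0:u1]; cv2.imwrite(f'pics/{o}.png',cv2.resize(im,None,fx=s,fy=s,interpolation=cv2.INTER_CUBIC))
E
python3 - <<'E'
from h import *
for n in('top','side'):
    d=grab(n,n+'0'); R,t=RT(d); print(n,d['fx'],d['cx'],d['cy'],-R.T@t,R[2])
s=arm.sense(); print(s['time'],s['tcp_pos'],s['eef_rot'],s['finger_gap'])
E
```

```text
pics
top 428.8753467910387 281.5881686097432 209.38970991326647 [ 0.33224145 -0.01327011  0.89830202] [ 0.13884966  0.00699957 -0.99028873]
side 419.550268659057 276.08951816399787 210.45045420260104 [-0.1722546   0.56442508  0.59718146] [ 0.61169086 -0.58673983 -0.53063233]
0.1 [ 0.24106328 -0.52150123  0.24445413] [[ 9.07797196e-01  4.19409254e-01 -3.57470872e-04]
 [ 4.19409278e-01 -9.07795921e-01  1.55675940e-03]
 [ 3.28408698e-04 -1.56314842e-03 -9.99998724e-01]] 0.08546861084143378
```

View pics/top0.png

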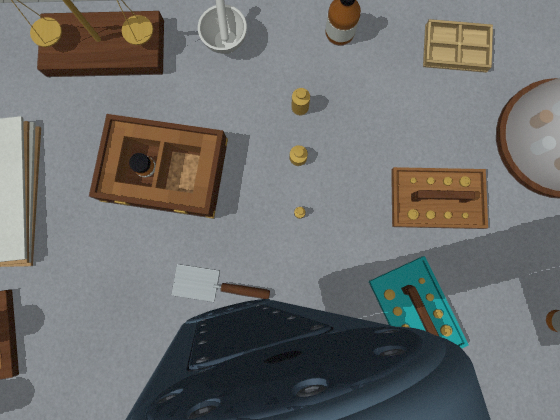

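View pics/side0.png

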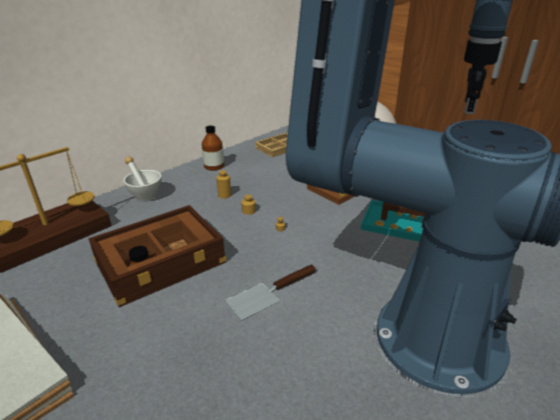

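Top picture: the three brass weights are at (300,101), (298,155) and (300,212). The case is at (160,165) with its free compartment on the right, at (184,170). The wooden tray is at (440,198), and the turquoise look-alike at (418,300). The weight at (298,155) fits as the middle one. I'll enlarge crops to confirm.

```bash
python3 - <<'E'
from h import *
crop('top0',85,105,235,225,5,'c1'); crop('top0',270,80,500,240,3.4,'c2'); 
d=load('top0')
for n,u,v,z in [('tall',300,95,.076),('mid',298,150,.046),('small',300,209,.032),('casec',160,165,.068),('tray',445,195,.054)]: print(n,back(d,u,v,z).round(3))
E
```

```text
tall [ 0.679 -0.049  0.076]
mid [ 0.574 -0.043  0.046]
small [ 0.454 -0.045  0.032]
casec [0.543 0.233 0.068]
tray [ 0.473 -0.333  0.054]
```

View pics/c1.png

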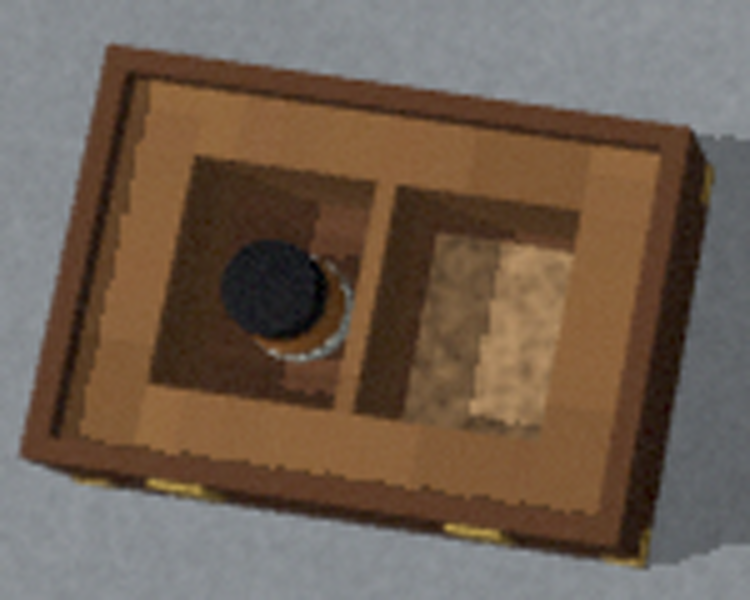

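View pics/c2.png

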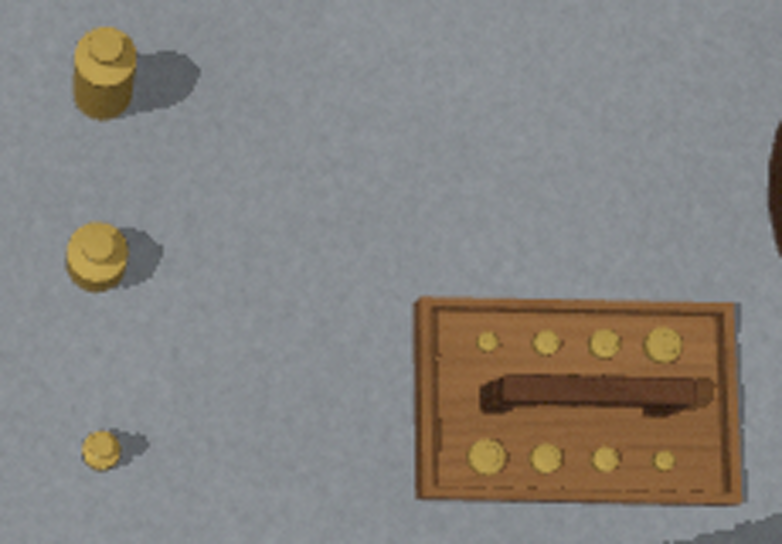

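The crops confirm it: the middle weight is at crop 2 (97,250), with its knob at (98,240); the taller one is above and the small one below. The tray is wooden, with its bar from (500,390) to (713,393). The case's free compartment is the right one in crop 1, with the cork showing.

```bash
cat > fit.py <<'E'
from h import *
from scipy.optimize import least_squares
def rect(d,px,sx,sy,z,g):
    def P(p):
        c,s=np.cos(p[2]),np.sin(p[2]); X=np.array([[sx,sy],[sx,-sy],[-sx,-sy],[-sx,sy]])/2
        return np.c_[X@np.array([[c,s],[-s,c]])+p[:2],np.full(4,z)]
    r=least_squares(lambda p:(proj(d,P(p))-px).ravel(),g); return r.x,r.fun.reshape(4,2).round(1).tolist()
E
python3 - <<'E'
from fit import *
d=load('top0')
un=lambda a,s,o:(np.array(a,float)+.5)/s-.5+np.array(o)
c=un([(110,45),(690,128),(620,545),(22,458)],5,(85,105))
p,r=rect(d,c,.172,.240,.068,[.54,.23,0]); print('case',p.round(4),np.degrees(p[2]),r)
for s in(-1,1):
  cs,sn=np.cos(p[2]),np.sin(p[2]); print('pad',s,p[:2]+s*.042*np.array([-sn,cs]), proj(d,[*(p[:2]+s*.042*np.array([-sn,cs])),.009]))
t=un([(418,297),(740,304),(740,503),(416,497)],3.4,(270,80))
q,r=rect(d,t,.124,.192,.018,[.47,-.33,0]); print('tray',q.round(4),np.degrees(q[2]),r)
h=un([(500,376),(713,379),(713,408),(500,402)],3.4,(270,80))
q,r=rect(d,h,.016,.114,.054,[.47,-.33,0]); print('bar',q.round(4),np.degrees(q[2]),r)
print('disc',back(d,*un((97.5,252),3.4,(270,80)),.030)); print('knob',back(d,*un((98,240),3.4,(270,80)),.046))
s=load('side0'); 
print(proj(s,[[*p[:2],.068],[.571,-.043,.046]]))
E
```

```text
case [ 0.5474  0.2397 -0.1657] -9.493545566747619 [[-0.2, -0.1], [0.5, -0.3], [-0.0, 0.2], [-0.2, 0.1]]
pad -1 [0.54043631 0.19829327] [[184.23598664 172.40027632]]
pad 1 [0.55429097 0.28114282] [[145.49481036 166.83937403]]
tray [ 0.4748 -0.3354 -0.0517] -2.9643255294747397 [[0.6, -0.5], [-2.0, 0.2], [0.0, 0.8], [1.4, -0.5]]
bar [ 0.4734 -0.339  -0.0469] -2.684477699791857 [[2.5, -0.2], [-2.7, 0.4], [-2.4, -0.2], [2.6, 0.1]]
disc [ 0.57017469 -0.0441631   0.03      ]
knob [ 0.57320646 -0.04407446  0.046     ]
[[155.08990541 237.18591197]
 [246.8863884  195.51417509]]
```

```bash
python3 - <<'E'
from h import *
crop('side0',80,150,340,330,3,'c3')
E
```

```text
(no output)
```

View pics/c3.png

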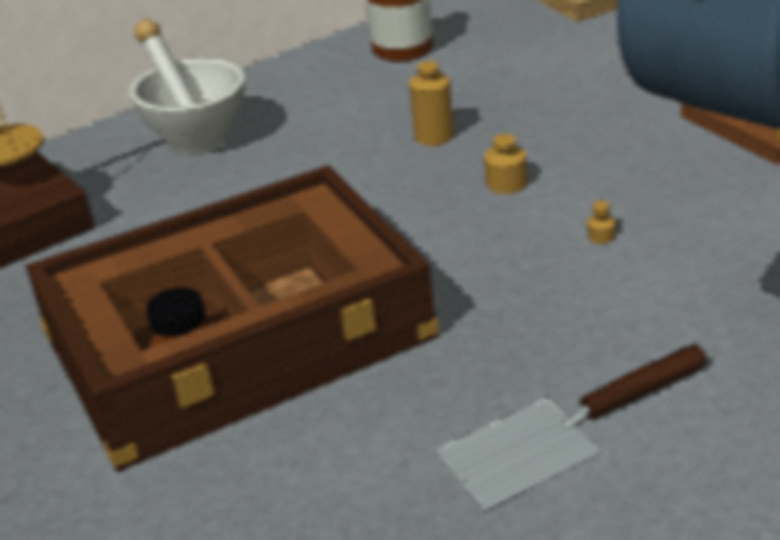

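```bash
cat >> h.py <<'E'
def go(x,y,z,jaw=None):
    s=arm.sense(); R=np.array(s['eef_rot']); p=np.array(s['tcp_pos'])
    a=np.degrees(np.arctan2(R[1,1],R[0,1])); 
    print('t',round(s['time'],2),'tcp',p.round(4),'jaw',a.round(2),'gap',round(s['finger_gap'],4),'F',np.round(s['force'],1),'M',np.round(s['moment'],2),'tilt',R[:2,2].round(4),'j',np.round(s['joints'],2))
    print('SHIFT cm',((np.array([x,y,z])-p)*100).round(2),'yaw',None if jaw is None else round((jaw-a+90)%180-90,1))
E
python3 - <<'E'
from h import *
crop('top0',385,160,495,235,7,'c4')
s=load('side0')
print(back(s,80+505.5/3-.33,150+140/3-.33,.046))
go(.572,-.044,.16,-9.5)
E
```

```text
[ 0.56532099 -0.04252342  0.046     ]
t 0.1 tcp [ 0.2411 -0.5215  0.2445] jaw -65.2 gap 0.0855 F [ 0.1  0.1 -0.3] M [-0.01 -0.04 -0.01] tilt [-0.0004  0.0016] j [-1.34  0.18  1.61  0.    1.35 -0.21]
SHIFT cm [33.09 47.75 -8.45] yaw 55.7
```

View pics/c4.png

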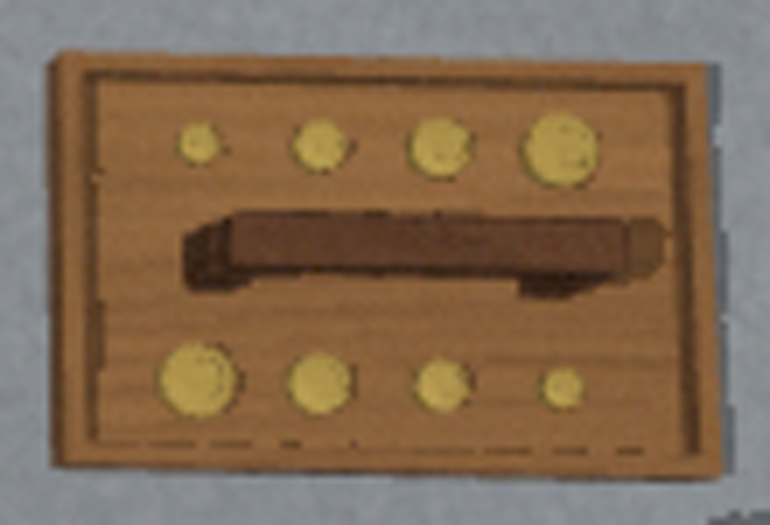

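Emit:
send_rows --targets '[5,7.2,0,8.5,10,14.4,0,17,14,20,-1,25,17,24.5,-2,32,20,29,-3,38]' --hand 1.0

```text
time: 0.72
tcp_pos: [0.4185, -0.2643, 0.2209]
eef_rot: [[0.454, 0.891, -0.001], [0.891, -0.454, 0.001], [0.0, -0.001, -1.0]]
force: [1.1, 0.1, 0.6]
finger_gap: 0.0851
```

```bash
python3 - <<'E'
from fit import *
d=load('top0')
un=lambda a,s,o:(np.array(a,float)+.5)/s-.5+np.array(o)
q,r=rect(d,un([(66,52),(708,65),(722,478),(62,465)],7,(385,160)),.124,.192,.018,[.47,-.33,0]); print('tray',q.round(4),np.degrees(q[2]),r)
q,r=rect(d,un([(231,212),(625,218),(625,278),(230,270)],7,(385,160)),.016,.114,.054,[.47,-.33,0]); print('bar',q.round(4),np.degrees(q[2]),r)
go(.570,-.044,.12,-9.5)
E
```

```text
tray [ 0.4747 -0.3362 -0.046 ] -2.6339848669161543 [[-0.6, -0.2], [-0.2, 0.2], [0.2, 0.3], [0.5, -0.3]]
bar [ 0.474  -0.3343 -0.0384] -2.199529963087298 [[-0.8, 0.2], [0.4, 0.3], [0.8, -0.3], [-0.4, -0.2]]
t 0.72 tcp [ 0.4185 -0.2643  0.2209] jaw -27.01 gap 0.0851 F [1.1 0.1 0.6] M [-0.07  0.03  0.04] tilt [-0.0009  0.0007] j [-0.8   0.02  1.83 -0.    1.29 -0.33]
SHIFT cm [ 15.15  22.03 -10.09] yaw 17.5
```

Emit:
send_rows --targets '[3.0,4.4,-1.5,4.5,6.0,8.8,-3.0,9,9.0,13.2,-5,13,12.0,17.6,-7.5,17.5,15.1,22.0,-10,17.5]'

```text
time: 1.35
tcp_pos: [0.5702, -0.0426, 0.12]
eef_rot: [[0.164, 0.986, -0.001], [0.986, -0.164, 0.0], [0.0, -0.001, -1.0]]
force: [0.1, 0.1, 0.3]
finger_gap: 0.0853
```

Emit:
send_rows --targets '[0,0,0,0,0,0,0,0,0,0,0,0,0,0,0,0,0,0,0,0]'

```text
time: 1.98
tcp_pos: [0.5702, -0.0435, 0.1206]
eef_rot: [[0.166, 0.986, -0.0], [0.986, -0.166, 0.0], [0.0, -0.0, -1.0]]
force: [0.1, 0.2, 0.1]
finger_gap: 0.0853
```

```bash
python3 - <<'E'
from h import *
go(.570,-.044,.0185,-9.5)
grab('top','top1'); crop('top1',220,80,380,240,4,'c5')
grab('side','side1'); crop('side1',170,110,330,270,4,'c6')
E
```

```text
t 1.98 tcp [ 0.5702 -0.0435  0.1206] jaw -9.54 gap 0.0853 F [0.1 0.2 0.1] M [ 0.    0.02 -0.01] tilt [-0.0002  0.    ] j [-0.28  0.32  1.71  0.    1.11 -0.12]
SHIFT cm [ -0.02  -0.05 -10.21] yaw 0.0
```

View pics/c5.png

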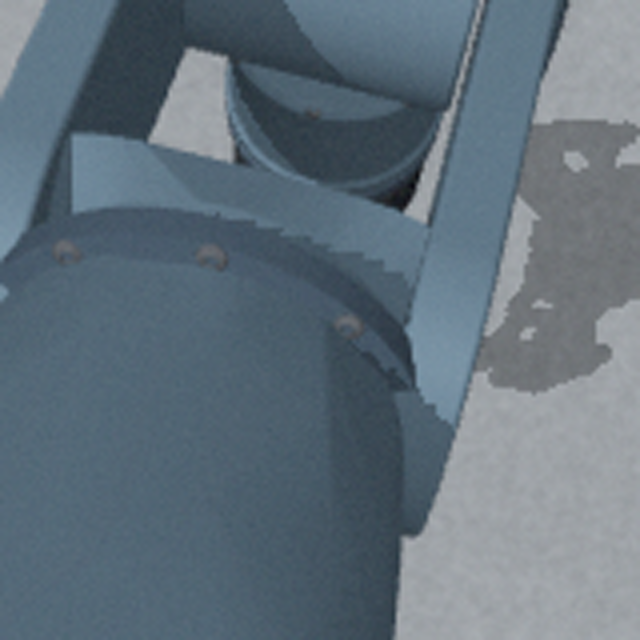

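View pics/c6.png

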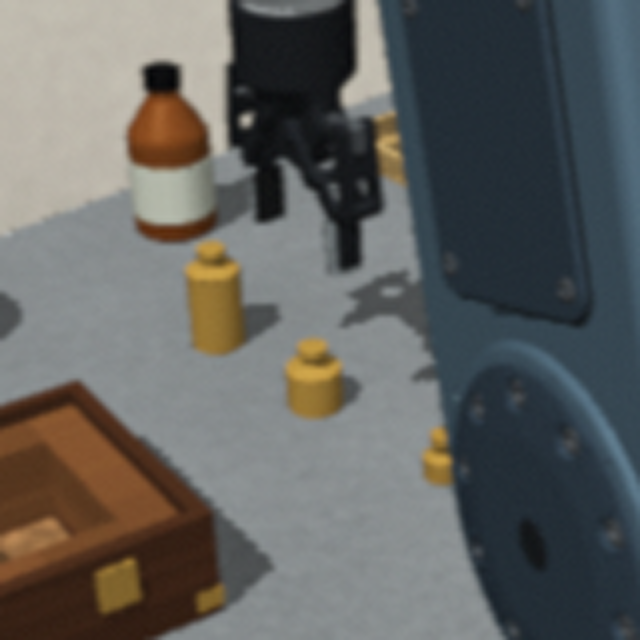

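The side view shows the open fingers straddling the middle weight: fingertips at crop (268,215) and (345,265), weight at (314,380). The arm hides it from above. I'll descend now.

Emit:
send_rows --targets '[0,0,-4,0,0,0,-7,0,0,0,-8.8,0,0,0,-10,0,0,0,-10.2,0]'

```text
time: 2.7
tcp_pos: [0.5701, -0.0431, 0.018]
eef_rot: [[0.165, 0.986, -0.001], [0.986, -0.165, 0.0], [0.0, -0.001, -1.0]]
force: [0.5, 0.2, -1.0]
finger_gap: 0.0854
```

```bash
python3 - <<'E'
from h import *
go(.570,-.044,.0185,-9.5)
grab('side','side2'); crop('side2',170,110,330,270,4,'c7')
E
```

```text
t 2.7 tcp [ 0.5701 -0.0431  0.018 ] jaw -9.51 gap 0.0854 F [ 0.5  0.2 -1. ] M [-0.04  0.    0.04] tilt [-0.001   0.0003] j [-0.28  0.48  1.74  0.    0.92 -0.12]
SHIFT cm [-0.01 -0.09  0.05] yaw 0.0
```

View pics/c7.png

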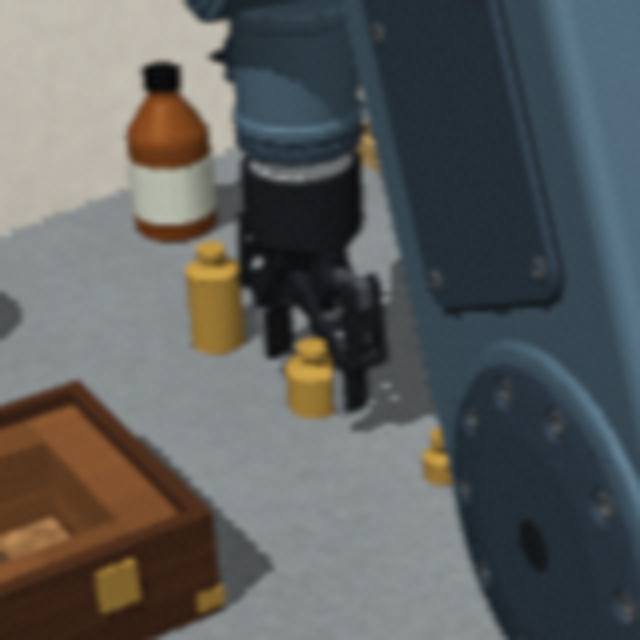

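Emit:
send_rows --targets '[0,0,0,0,0,0,0,0,0,0,0,0,0,0,0,0,0,0,0,0]' --hand 0.0 --squeeze 40

```text
time: 3.38
tcp_pos: [0.5709, -0.0433, 0.0194]
eef_rot: [[0.165, 0.986, 0.001], [0.986, -0.165, -0.0], [-0.0, 0.001, -1.0]]
force: [-2.3, 0.6, 5.9]
finger_gap: 0.0366
```

Emit:
send_rows --targets '[0,0,0,0,0,0,0,0,0,0,0,0,0,0,0,0,0,0,0,0]'

```text
time: 4.0
tcp_pos: [0.5709, -0.0433, 0.0194]
eef_rot: [[0.165, 0.986, 0.001], [0.986, -0.165, -0.0], [-0.0, 0.001, -1.0]]
force: [-0.7, 0.5, 2.7]
finger_gap: 0.0369
```

```bash
python3 - <<'E'
from h import *
go(.570,-.044,.11,-9.5)
grab('side','side3'); crop('side3',210,170,290,230,9,'c8')
E
```

```text
t 4.0 tcp [ 0.5709 -0.0433  0.0194] jaw -9.5 gap 0.0369 F [-0.7  0.5  2.7] M [0.09 0.18 0.04] tilt [ 0.0006 -0.0002] j [-0.28  0.48  1.74 -0.    0.92 -0.12]
SHIFT cm [-0.09 -0.07  9.06] yaw -0.0
```

View pics/c8.png

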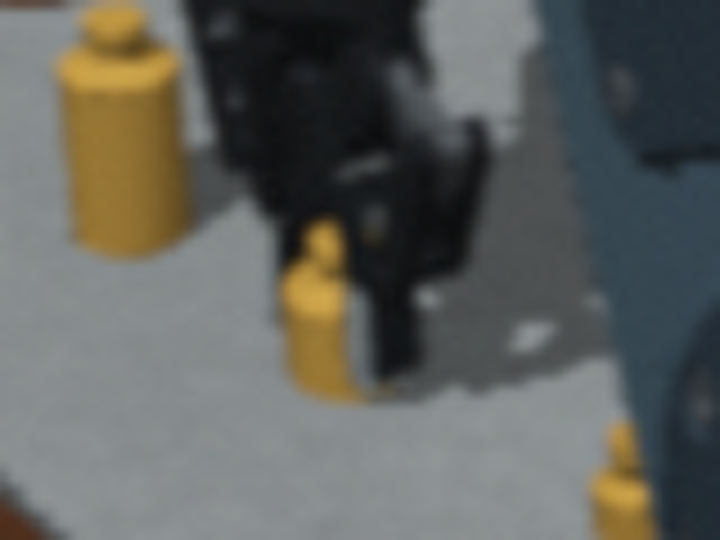

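Gap is 36.9 mm, so the 38 mm body is held. The side view shows the near pad against its right flank at crop (360,330). Lift it.

Emit:
send_rows --targets '[0,0,1,0,0,0,3.5,0,0,0,7,0,0,0,11,0,0,0,14,0]'

```text
time: 4.68
tcp_pos: [0.5713, -0.0434, 0.1616]
eef_rot: [[0.165, 0.986, 0.002], [0.986, -0.165, -0.001], [-0.0, 0.002, -1.0]]
force: [-0.0, -0.4, -1.5]
finger_gap: 0.0364
```

```bash
python3 - <<'E'
from h import *
go(.5404,.1983,.16,-9.5)
grab('side','side4'); crop('side4',170,100,330,220,5,'c9')
E
```

```text
t 4.67 tcp [ 0.5713 -0.0434  0.1616] jaw -9.5 gap 0.0364 F [-0.  -0.4 -1.5] M [ 0.04 -0.02 -0.03] tilt [ 0.0024 -0.0007] j [-0.28  0.26  1.69 -0.    1.19 -0.12]
SHIFT cm [-3.09 24.17 -0.16] yaw -0.0
```

View pics/c9.png

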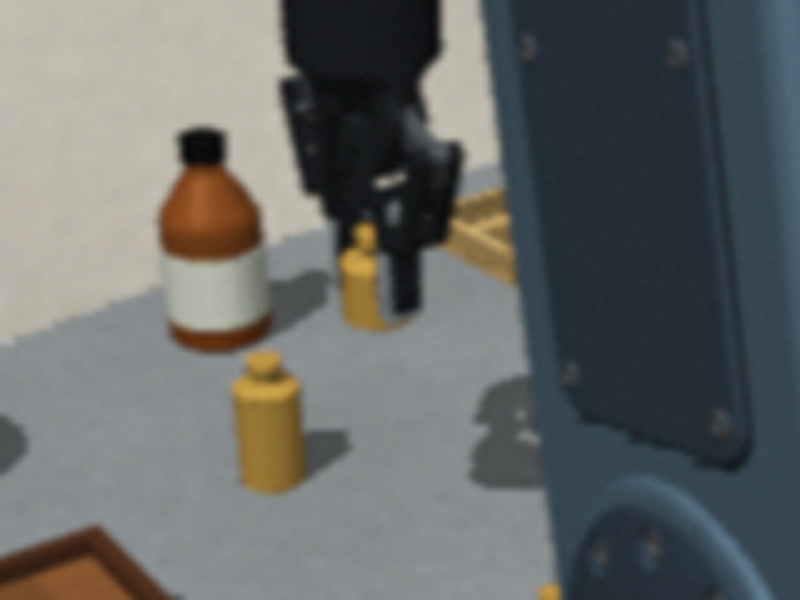

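The side view shows the weight lifted upright between the fingers at crop (370,285). Move over the free compartment, and cross-check the case from the side view.

Emit:
send_rows --targets '[-0.6,5,0,0,-1.2,10,0,0,-1.9,15,0,0,-2.5,20,0,0,-3.1,24.2,-0.2,0]'

```text
time: 5.35
tcp_pos: [0.5419, 0.1999, 0.1634]
eef_rot: [[0.164, 0.986, 0.008], [0.986, -0.164, -0.002], [-0.001, 0.008, -1.0]]
force: [-0.2, 0.1, -1.4]
finger_gap: 0.0374
```

Emit:
send_rows --targets '[0,0,0,0,0,0,0,0,0,0,0,0,0,0,0,0,0,0,0,0]'

```text
time: 5.98
tcp_pos: [0.5421, 0.1992, 0.1635]
eef_rot: [[0.165, 0.986, 0.008], [0.986, -0.165, -0.002], [-0.001, 0.008, -1.0]]
force: [-0.6, 0.3, -2.4]
finger_gap: 0.0364
```

```bash
python3 - <<'E'
from fit import *
s=load('side0')
c=np.array([(330,167),(430,265),(103,390),(30,268)],float)/3+[80-.33,150-.33]
# model order: (+x,+y),(+x,-y),(-x,-y),(-x,+y): +x+y=left, +x-y=top, -x-y=right,-x+y=bottom
p,r=rect(s,c[[3,0,1,2]],.172,.240,.068,[.547,.24,-.166]); print(p,np.degrees(p[2]),r)
go(.5404,.1983,.12,-9.5)
grab('side','side5'); crop('side5',80,100,240,260,4,'c10'); grab('top','top5'); crop('top5',85,60,245,220,4,'c11')
E
```

```text
[ 0.54362678  0.23837353 -0.15797098] -9.05107025342233 [[-0.8, -0.8], [0.3, -1.3], [1.5, -0.9], [-0.9, 1.5]]
t 5.97 tcp [0.5421 0.1992 0.1635] jaw -9.52 gap 0.0364 F [-0.6  0.3 -2.4] M [0.04 0.05 0.04] tilt [ 0.0082 -0.0023] j [ 0.15  0.27  1.68 -0.    1.19  0.32]
SHIFT cm [-0.17 -0.09 -4.35] yaw 0.0
```

View pics/c10.png

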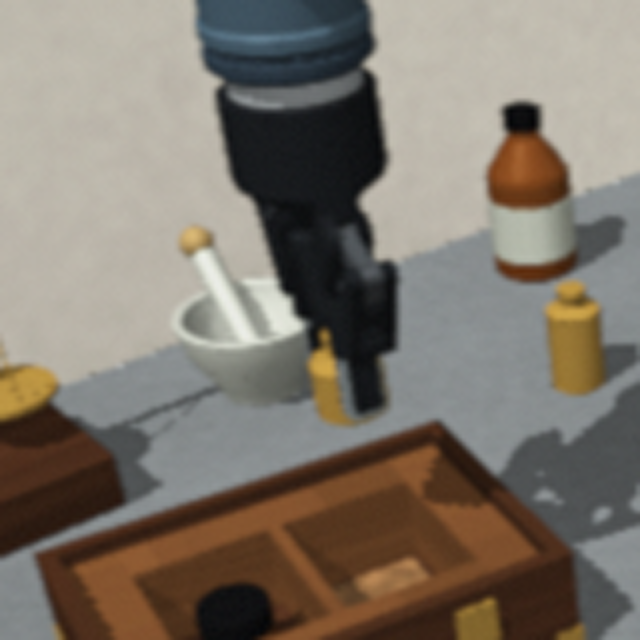

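View pics/c11.png

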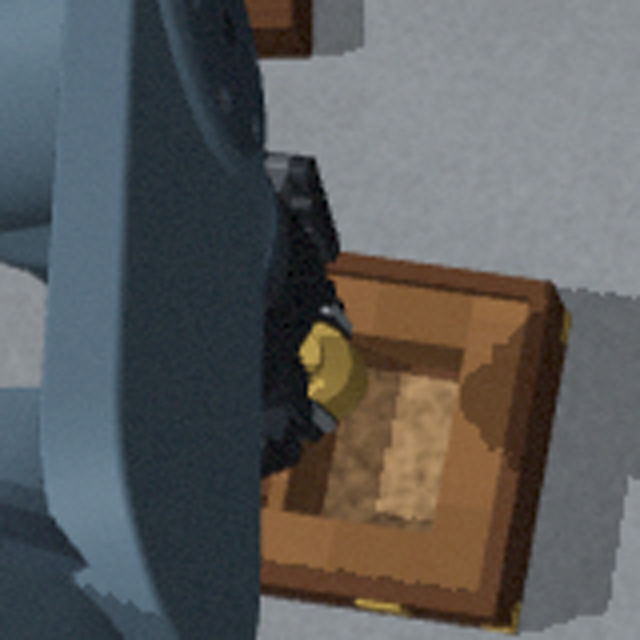

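Both views show the weight over the case: in the top crop it's at (330,370), with the compartment at (400,430), which fits the height parallax. I'll lower into the compartment in stages.

Emit:
send_rows --targets '[-0.2,-0.1,0,0,-0.2,-0.1,-2,0,-0.2,-0.1,-4,0,-0.2,-0.1,-5.5,0,-0.2,-0.1,-6,0]'

```text
time: 6.7
tcp_pos: [0.5394, 0.1984, 0.1024]
eef_rot: [[0.165, 0.986, 0.006], [0.986, -0.165, -0.003], [-0.001, 0.007, -1.0]]
force: [0.5, -0.1, -2.0]
finger_gap: 0.037
```

```bash
python3 - <<'E'
from h import *
go(.5397,.198,.03,-9.5)
grab('side','side6'); crop('side6',80,130,240,270,4,'c12'); grab('top','top6'); crop('top6',85,80,245,220,4,'c13')
E
```

```text
t 6.7 tcp [0.5394 0.1984 0.1024] jaw -9.49 gap 0.037 F [ 0.5 -0.1 -2. ] M [-0.02  0.01 -0.04] tilt [ 0.0064 -0.0025] j [ 0.15  0.34  1.72 -0.    1.07  0.32]
SHIFT cm [ 0.03 -0.04 -7.24] yaw -0.0
```

View pics/c12.png

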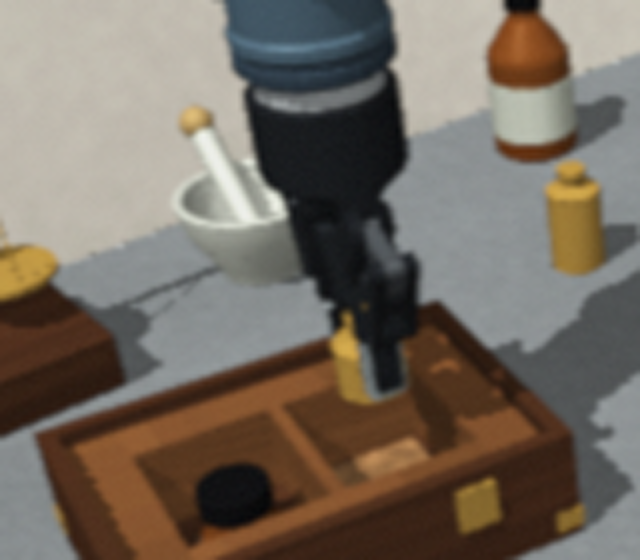

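View pics/c13.png

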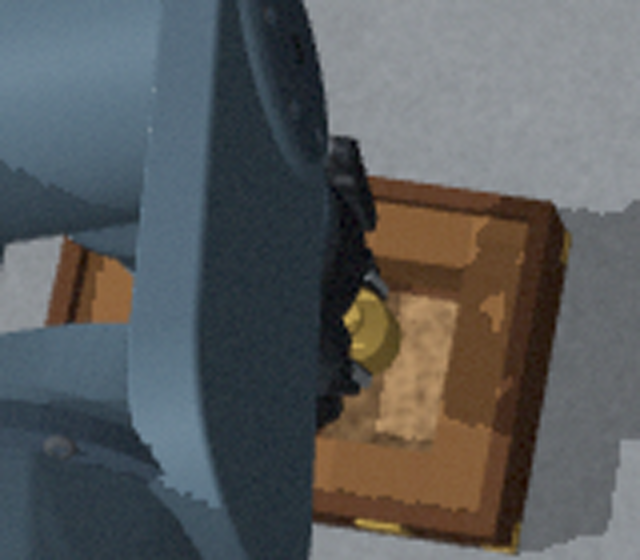

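Emit:
send_rows --targets '[0,0,-1.5,0,0,0,-3,0,0,0,-4.5,0,0,0,-5.5,0,0,0,-6.2,0]'

```text
time: 7.42
tcp_pos: [0.5395, 0.1984, 0.0402]
eef_rot: [[0.165, 0.986, 0.007], [0.986, -0.165, -0.002], [-0.001, 0.007, -1.0]]
force: [0.2, -0.3, -2.8]
finger_gap: 0.0364
```

```bash
python3 - <<'E'
from h import *
go(.5397,.198,.0285,-9.5)
grab('side','side7'); crop('side7',80,130,240,270,4,'c14'); grab('top','top7'); crop('top7',85,80,245,220,4,'c15')
E
```

```text
t 7.42 tcp [0.5395 0.1984 0.0402] jaw -9.49 gap 0.0364 F [ 0.2 -0.3 -2.8] M [-0.04 -0.01 -0.03] tilt [ 0.0065 -0.0025] j [ 0.15  0.44  1.74 -0.    0.96  0.32]
SHIFT cm [ 0.02 -0.04 -1.17] yaw -0.0
```

View pics/c14.png

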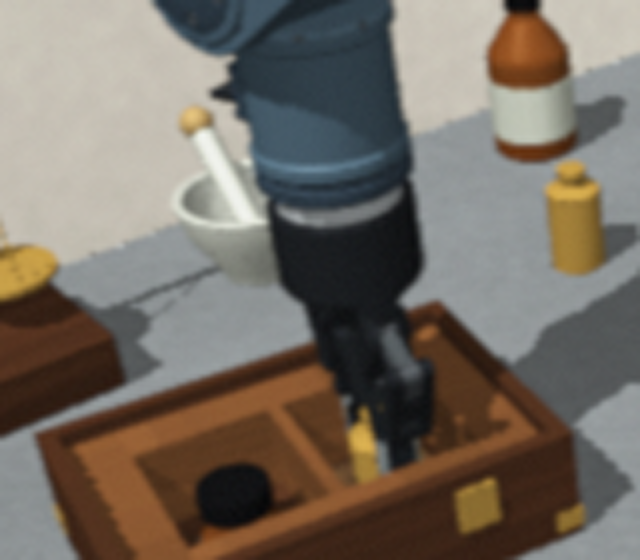

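View pics/c15.png

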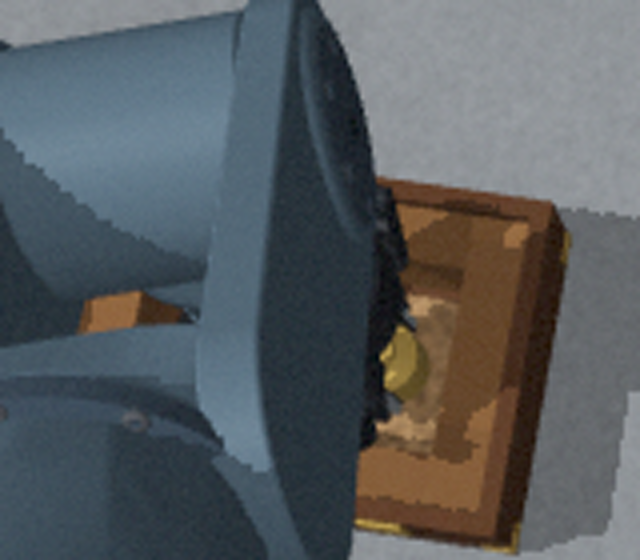

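The weight is inside the compartment and clear of its walls, at top crop (405,360). Now the last centimetre, watching the force.

Emit:
send_rows --targets '[0,0,-0.4,0,0,0,-0.7,0,0,0,-0.9,0,0,0,-1.0,0,0,0,-1.0,0]'

```text
time: 8.15
tcp_pos: [0.5393, 0.1984, 0.0302]
eef_rot: [[0.165, 0.986, 0.006], [0.986, -0.165, -0.003], [-0.002, 0.006, -1.0]]
force: [-0.6, -0.2, -1.6]
finger_gap: 0.0371
```

Emit:
send_rows --targets '[0,0,-0.05,0,0,0,-0.1,0,0,0,-0.15,0,0,0,-0.2,0,0,0,-0.2,0]'

```text
time: 8.78
tcp_pos: [0.5394, 0.1983, 0.0284]
eef_rot: [[0.165, 0.986, 0.006], [0.986, -0.165, -0.003], [-0.002, 0.006, -1.0]]
force: [-0.3, -0.7, 1.9]
finger_gap: 0.0369
```

Contact: the force rose by about 4 N. Release to about 48 mm only, because the compartment limits the fingers.

Emit:
send_rows --targets '[0,0,0,0,0,0,0,0,0,0,0,0,0,0,0,0,0,0,0,0]' --hand 0.57

```text
time: 9.4
tcp_pos: [0.5393, 0.1984, 0.0284]
eef_rot: [[0.165, 0.986, 0.006], [0.986, -0.165, -0.003], [-0.002, 0.006, -1.0]]
force: [-0.3, 0.4, -1.0]
finger_gap: 0.0488
```

```bash
python3 - <<'E'
from h import *
go(.5397,.198,.13,-9.5)
grab('side','side8'); crop('side8',80,130,240,270,4,'c16'); grab('top','top8'); crop('top8',85,80,245,220,4,'c17')
E
```

```text
t 9.4 tcp [0.5393 0.1984 0.0284] jaw -9.49 gap 0.0488 F [-0.3  0.4 -1. ] M [-0.03 -0.02 -0.02] tilt [ 0.006  -0.0026] j [ 0.15  0.46  1.74 -0.    0.94  0.32]
SHIFT cm [ 0.04 -0.04 10.16] yaw -0.0
```

View pics/c16.png

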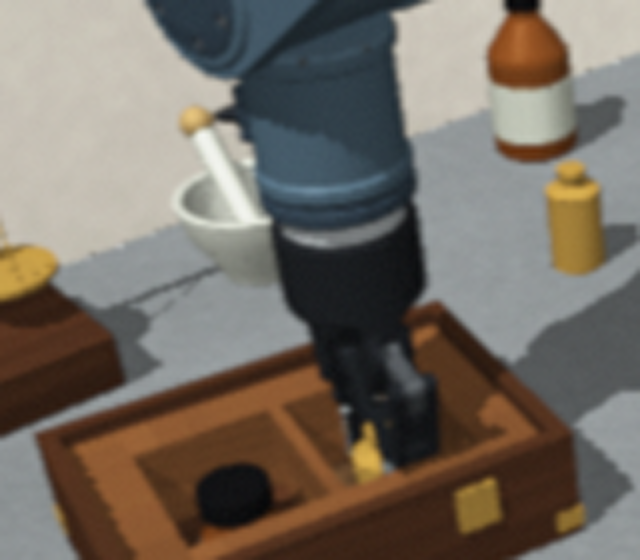

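View pics/c17.png

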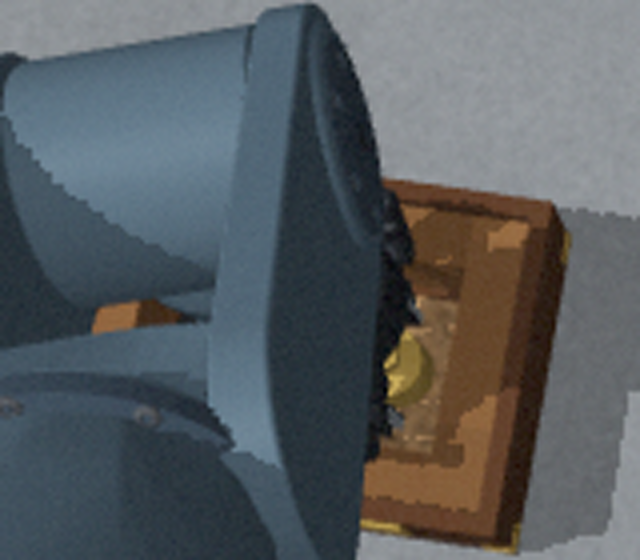

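The fingers are clear of the weight, which stands on the pad. Lift straight up.

Emit:
send_rows --targets '[0,0,1,0,0,0,3,0,0,0,6,0,0,0,9,0,0,0,12,0]'

```text
time: 10.12
tcp_pos: [0.5398, 0.1984, 0.1512]
eef_rot: [[0.165, 0.986, 0.008], [0.986, -0.165, -0.002], [-0.001, 0.008, -1.0]]
force: [0.0, -0.5, 1.0]
finger_gap: 0.0487
```

```bash
python3 - <<'E'
from h import *
go(.4745,-.335,.15,-2.5)
E
```

```text
t 10.12 tcp [0.5398 0.1984 0.1512] jaw -9.49 gap 0.0487 F [ 0.  -0.5  1. ] M [-0.01  0.04 -0.03] tilt [ 0.0079 -0.0023] j [ 0.15  0.28  1.69 -0.    1.16  0.31]
SHIFT cm [ -6.53 -53.34  -0.12] yaw 7.0
```

Emit:
send_rows --targets '[-0.6,-5,1,0,-1.2,-11,1,1,-1.9,-17,1,2,-2.6,-22,1,3,-3.3,-27,1,4]' --hand 1.0

```text
time: 10.75
tcp_pos: [0.5068, -0.0734, 0.1632]
eef_rot: [[0.095, 0.995, 0.011], [0.995, -0.095, -0.003], [-0.002, 0.011, -1.0]]
force: [0.7, 0.4, 0.0]
finger_gap: 0.0856
```

Emit:
send_rows --targets '[-0.7,-6,0,1,-1.3,-12,0,2,-2.0,-18,0,3,-2.8,-23,0,3,-3.2,-26.3,0,3]'

```text
time: 11.38
tcp_pos: [0.4744, -0.3393, 0.1652]
eef_rot: [[0.045, 0.999, 0.012], [0.999, -0.045, -0.004], [-0.004, 0.013, -1.0]]
force: [0.1, -0.4, 0.6]
finger_gap: 0.0853
```

```bash
python3 - <<'E'
from h import *
go(.4745,-.335,.05,-2.5)
grab('top','top9'); crop('top9',85,80,245,220,5,'c18')
grab('side','side9'); crop('side9',80,150,240,270,5,'c19')
E
```

```text
t 11.38 tcp [ 0.4744 -0.3393  0.1652] jaw -2.57 gap 0.0853 F [ 0.1 -0.4  0.6] M [-0.02  0.02  0.02] tilt [ 0.0124 -0.0042] j [-0.83  0.27  1.67  0.01  1.19 -0.79]
SHIFT cm [ 1.000e-02  4.300e-01 -1.152e+01] yaw 0.1
```

View pics/top9.png

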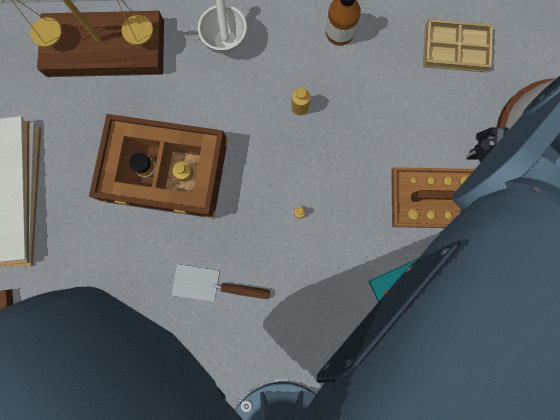

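View pics/c18.png

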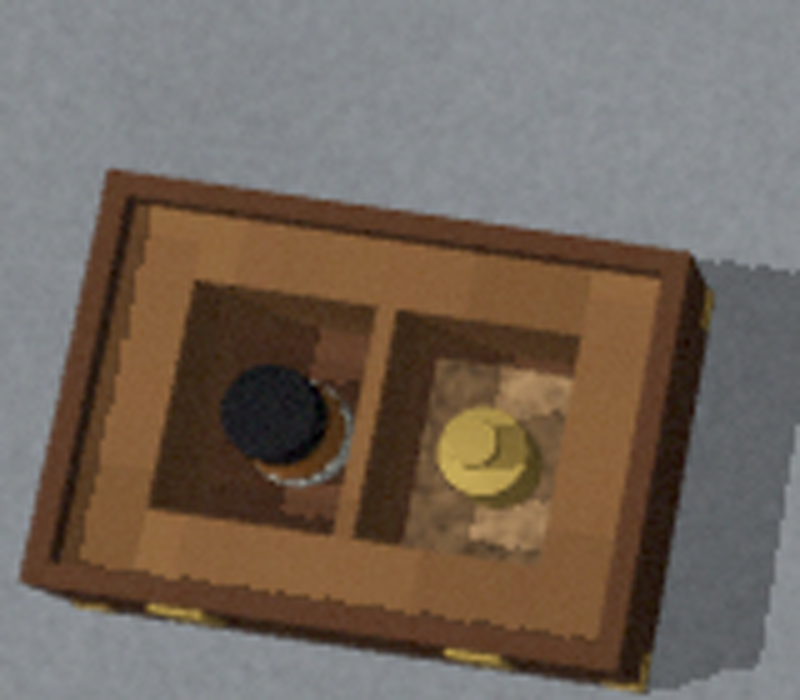

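View pics/c19.png

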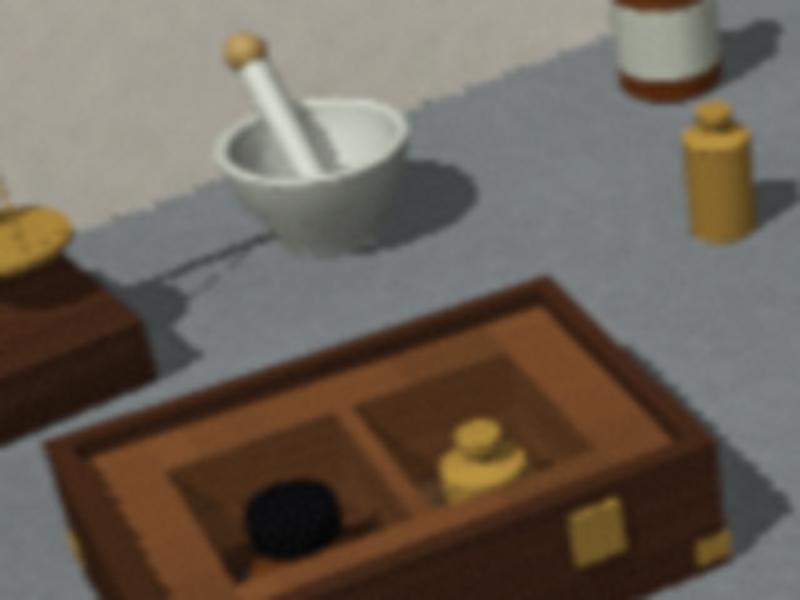

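Top crop: the weight stands upright on the cork at (490,450), clear of the walls. The side view agrees, with the knob up at (478,440). Now I'll descend on the wooden tray's bar.

Emit:
send_rows --targets '[0,0.4,0,0,0,0.4,-2,0,0,0.4,-4.5,0,0,0.4,-6.5,0,0,0.4,-7.5,0]' --hand 0.7

```text
time: 12.1
tcp_pos: [0.4745, -0.3346, 0.0897]
eef_rot: [[0.045, 0.999, 0.012], [0.999, -0.045, -0.004], [-0.004, 0.012, -1.0]]
force: [1.0, 0.2, -0.0]
finger_gap: 0.0597
```

```bash
python3 - <<'E'
from h import *
go(.4745,-.335,.042,-2.5)
grab('top','top10'); crop('top10',380,100,540,240,5,'c20')
grab('side','side10'); crop('side10',280,80,440,220,5,'c21')
E
```

```text
t 12.1 tcp [ 0.4745 -0.3346  0.0897] jaw -2.58 gap 0.0597 F [ 1.   0.2 -0. ] M [ 0.02  0.03 -0.01] tilt [ 0.0118 -0.0042] j [-0.82  0.37  1.71  0.01  1.05 -0.78]
SHIFT cm [ 0.   -0.04 -4.77] yaw 0.1
```

View pics/c20.png

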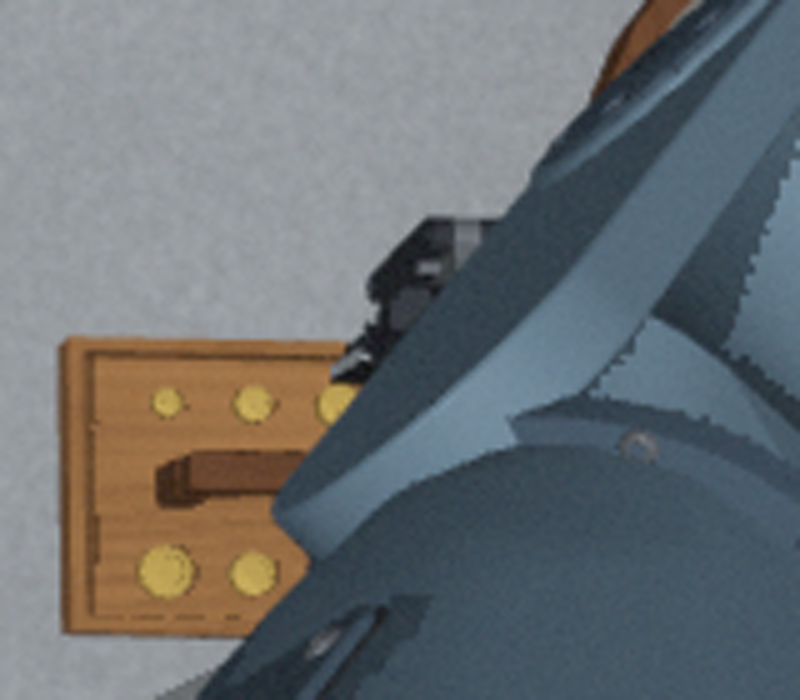

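View pics/c21.png

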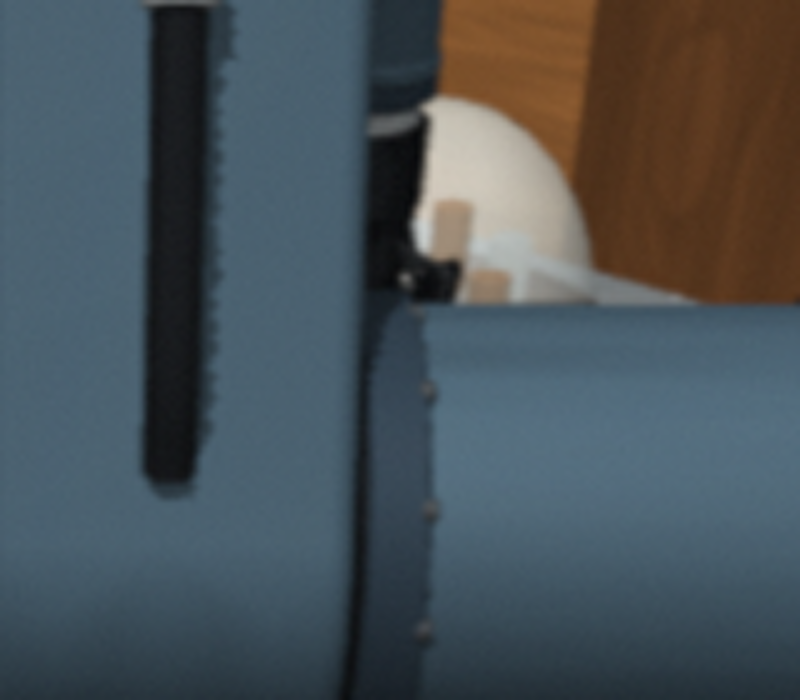

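The arm hides the bar's middle in both views. The far finger's pad shows at top crop (350,365), beyond the bar line (y≈470) as it should be. Descend in two steps with force checks.

Emit:
send_rows --targets '[0,0,-1,0,0,0,-2,0,0,0,-2.7,0,0,0,-3,0,0,0,-3,0]'

```text
time: 12.82
tcp_pos: [0.4742, -0.335, 0.0595]
eef_rot: [[0.046, 0.999, 0.011], [0.999, -0.046, -0.004], [-0.003, 0.011, -1.0]]
force: [0.1, 0.8, 0.2]
finger_gap: 0.0599
```

Emit:
send_rows --targets '[0,0,-0.5,0,0,0,-1,0,0,0,-1.4,0,0,0,-1.8,0,0,0,-1.8,0]'

```text
time: 13.45
tcp_pos: [0.474, -0.3347, 0.041]
eef_rot: [[0.046, 0.999, 0.011], [0.999, -0.046, -0.003], [-0.003, 0.011, -1.0]]
force: [0.1, 0.3, -0.4]
finger_gap: 0.0599
```

Emit:
send_rows --targets '[0,0,0,0,0,0,0,0,0,0,0,0,0,0,0,0,0,0,0,0]' --hand 0.0 --squeeze 70

```text
time: 14.08
tcp_pos: [0.4744, -0.335, 0.0414]
eef_rot: [[0.046, 0.999, 0.011], [0.999, -0.046, -0.004], [-0.003, 0.012, -1.0]]
force: [1.8, 0.1, 3.3]
finger_gap: 0.0147
```

Emit:
send_rows --targets '[0,0,0,0,0,0,0,0,0,0,0,0,0,0,0,0,0,0,0,0]'

```text
time: 14.7
tcp_pos: [0.4744, -0.335, 0.0414]
eef_rot: [[0.046, 0.999, 0.011], [0.999, -0.046, -0.004], [-0.003, 0.012, -1.0]]
force: [-0.1, 0.8, 2.6]
finger_gap: 0.0143
```

```bash
python3 - <<'E'
from h import *
go(.4745,-.335,.14,-2.5)
grab('top','top11'); crop('top11',380,100,540,240,5,'c22')
E
```

```text
t 14.7 tcp [ 0.4744 -0.335   0.0414] jaw -2.61 gap 0.0143 F [-0.1  0.8  2.6] M [ 0.08  0.09 -0.05] tilt [ 0.0115 -0.0037] j [-0.82  0.45  1.73  0.01  0.96 -0.78]
SHIFT cm [ 0.01 -0.    9.86] yaw 0.1
```

View pics/c22.png

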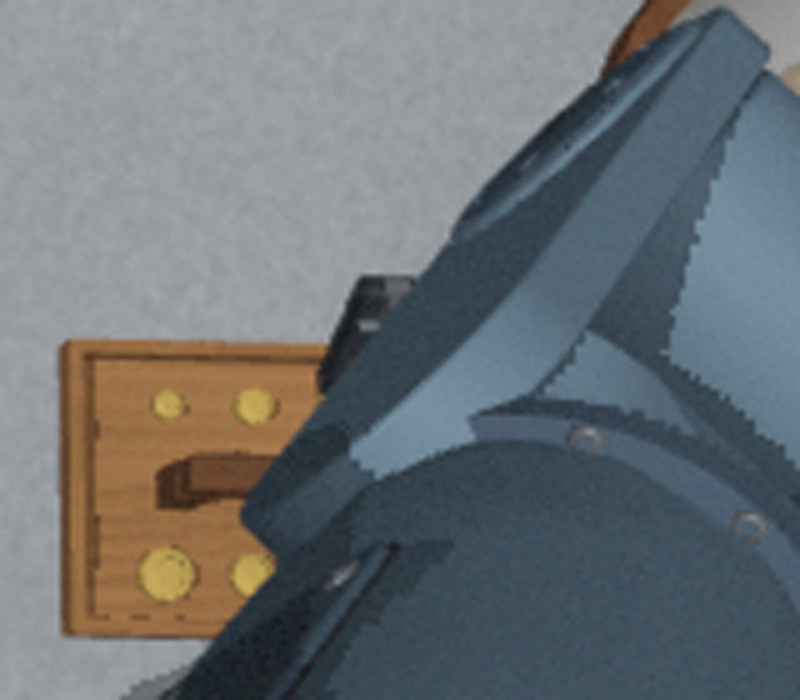

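Gap is 14.3 mm, so the 16 mm bar is held and the tray hasn't moved. Lift gently.

Emit:
send_rows --targets '[0,0,0.5,0,0,0,2,0,0,0,4,0,0,0,7,0,0,0,10,0]'

```text
time: 15.38
tcp_pos: [0.4745, -0.3351, 0.1438]
eef_rot: [[0.046, 0.999, 0.012], [0.999, -0.046, -0.005], [-0.004, 0.012, -1.0]]
force: [1.0, 0.5, -2.8]
finger_gap: 0.0148
```

Emit:
send_rows --targets '[0,0,1.5,0,0,0,3,0,0,0,4.5,0,0,0,6,0,0,0,6,0]'

```text
time: 16.0
tcp_pos: [0.475, -0.3357, 0.2051]
eef_rot: [[0.046, 0.999, 0.014], [0.999, -0.046, -0.006], [-0.006, 0.014, -1.0]]
force: [-0.1, -0.5, -3.9]
finger_gap: 0.0149
```

```bash
python3 - <<'E'
from h import *
go(.5468,.2394,.2,-9.4)
grab('top','top12');grab('side','side12')
E
```

```text
t 16.0 tcp [ 0.475  -0.3357  0.2051] jaw -2.61 gap 0.0149 F [-0.1 -0.5 -3.9] M [0.02 0.02 0.03] tilt [ 0.0138 -0.0063] j [-0.82  0.22  1.64  0.01  1.26 -0.78]
SHIFT cm [ 7.18 57.51 -0.51] yaw -6.8
```

View pics/top12.png

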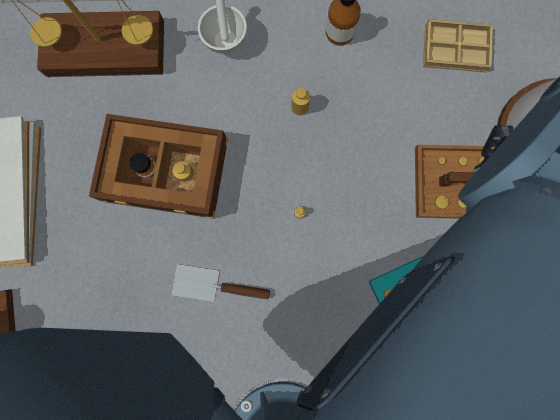

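The tray is held: it shows larger at (440,180), and the force is about −3.6 N, matching 0.35 kg. Carry it across at height.

Emit:
send_rows --targets '[0.4,3,0,0,1,8,0,-1,1.6,13,0,-2,2.2,18,0,-3,2.9,23,0,-3.5]'

```text
time: 16.73
tcp_pos: [0.5028, -0.1032, 0.2024]
eef_rot: [[0.107, 0.994, 0.01], [0.994, -0.107, -0.004], [-0.003, 0.011, -1.0]]
force: [1.2, 0.4, -1.8]
finger_gap: 0.0149
```

Emit:
send_rows --targets '[0.6,5,0,-1,1.2,10,0,-1.5,1.9,15,0,-2,2.5,20,0,-2.5,3,24,0,-3]'

```text
time: 17.35
tcp_pos: [0.5321, 0.1388, 0.2014]
eef_rot: [[0.159, 0.987, 0.008], [0.987, -0.159, -0.005], [-0.003, 0.009, -1.0]]
force: [1.0, -0.3, -2.6]
finger_gap: 0.0147
```

```bash
python3 - <<'E'
from h import *
go(.5468,.2394,.2,-9.4)
E
```

```text
t 17.35 tcp [0.5321 0.1388 0.2014] jaw -9.12 gap 0.0147 F [ 1.  -0.3 -2.6] M [ 0.04 -0.01  0.01] tilt [ 0.0084 -0.0046] j [ 0.04  0.16  1.72 -0.01  1.25  0.2 ]
SHIFT cm [ 1.47 10.06 -0.14] yaw -0.3
```

Emit:
send_rows --targets '[0.4,3,0,0,0.8,6,0,-0.3,1.2,8.5,0,-0.3,1.5,10,0,-0.3,1.5,10.1,0,-0.3]'

```text
time: 17.98
tcp_pos: [0.5469, 0.2402, 0.2007]
eef_rot: [[0.163, 0.987, 0.007], [0.987, -0.163, -0.005], [-0.004, 0.008, -1.0]]
force: [0.8, 0.2, -2.5]
finger_gap: 0.0146
```

Emit:
send_rows --targets '[0,0,-1,0,0,0,-2.5,0,0,0,-4,0,0,0,-5,0,0,0,-5,0]'

```text
time: 18.6
tcp_pos: [0.5461, 0.2399, 0.1492]
eef_rot: [[0.163, 0.987, 0.005], [0.987, -0.163, -0.006], [-0.005, 0.006, -1.0]]
force: [0.2, 1.1, -1.9]
finger_gap: 0.0148
```

```bash
python3 - <<'E'
from h import *
go(.5468,.2394,.1,-9.4)
grab('top','top13');grab('side','side13'); crop('top13',60,60,300,240,3.2,'c23'); crop('side13',60,130,280,320,3.5,'c24')
E
```

```text
t 18.6 tcp [0.5461 0.2399 0.1492] jaw -9.37 gap 0.0148 F [ 0.2  1.1 -1.9] M [ 0.08  0.   -0.01] tilt [ 0.0047 -0.0056] j [ 0.22  0.33  1.63 -0.01  1.18  0.38]
SHIFT cm [ 0.07 -0.05 -4.92] yaw -0.0
```

View pics/c23.png

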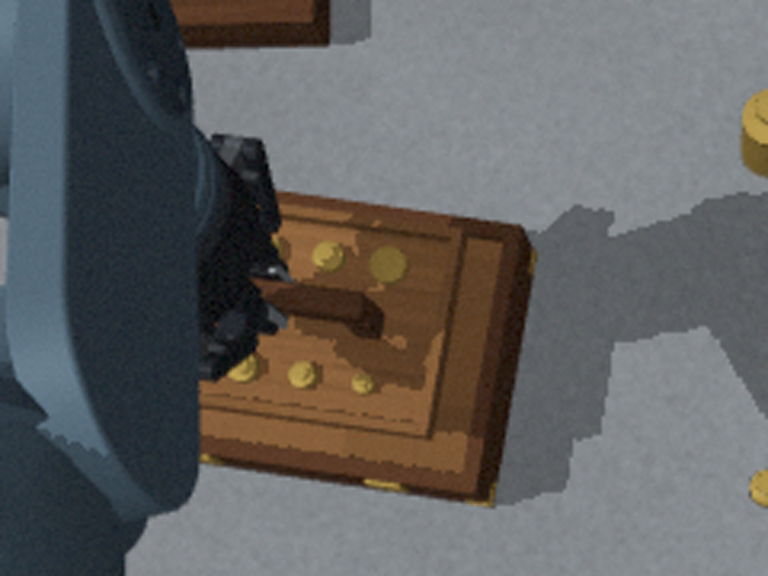

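View pics/c24.png

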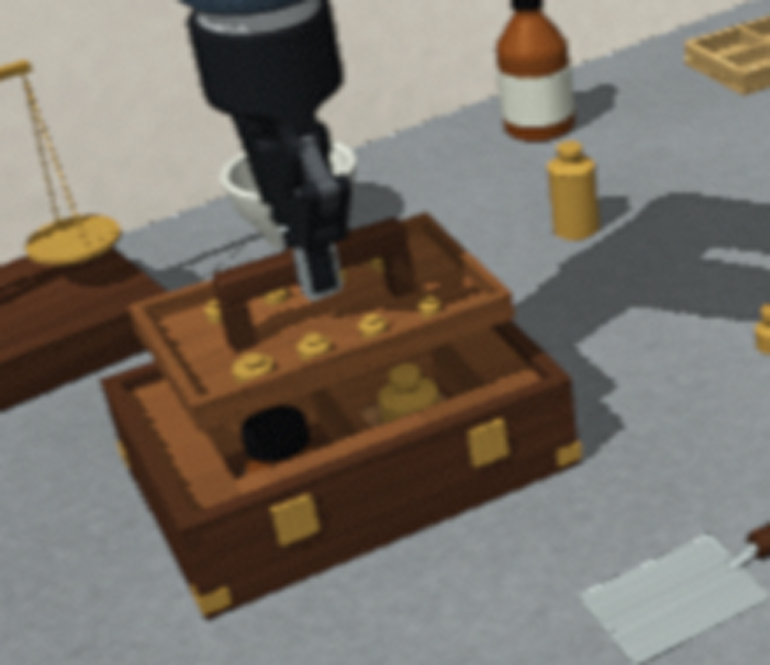

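```bash
python3 - <<'E'
from fit import *
s=load('side13')
un=lambda a,k,o:(np.array(a,float)+.5)/k-.5+np.array(o)
t=un([(130,307),(428,213),(512,297),(197,407)],3.5,(60,130))
p,r=rect(s,t,.124,.192,.1258,[.547,.24,-.166]); print('tray',p,np.degrees(p[2]),r)
t=un([(104,381),(573,378),(184,527)],3.5,(60,130))
b=[.086,.12],[-.086,-.12],[-.086,.12]
for P in ((.5474,.2397,-.1657),(.5436,.2384,-.158)):
  c,q=np.cos(P[2]),np.sin(P[2]); X=np.array(b)@np.array([[c,q],[-q,c]])+P[:2]
  print((proj(s,np.c_[X,[.068]*3])-t).round(1).tolist())
go(.5468,.2394,.1,-9.4)
E
```

```text
tray [ 0.54249223  0.23906786 -0.15845356] -9.078720203282643 [[-0.0, 0.1], [0.0, -0.0], [0.8, -0.8], [-0.7, 0.4]]
[[-1.6, -1.1], [-0.5, -0.7], [-1.1, 0.2]]
[[-0.5, -0.3], [1.1, -0.5], [0.9, 1.0]]
t 18.7 tcp [0.5471 0.2402 0.1508] jaw -9.36 gap 0.015 F [-0.3  0.9 -3.2] M [-0.01  0.03 -0.06] tilt [ 0.0075 -0.005 ] j [ 0.22  0.32  1.63 -0.01  1.18  0.38]
SHIFT cm [-0.03 -0.08 -5.08] yaw -0.0
```

In the side view the tray is within about 1 mm and 0.1° of the case's centre, against 14 mm of play. Lower it.

Emit:
send_rows --targets '[0,0,-1,0,0,0,-2,0,0,0,-3,0,0,0,-3.8,0,0,0,-4.2,0]'

```text
time: 19.32
tcp_pos: [0.5467, 0.2402, 0.1079]
eef_rot: [[0.163, 0.987, 0.006], [0.987, -0.163, -0.005], [-0.004, 0.007, -1.0]]
force: [0.6, 0.4, -3.3]
finger_gap: 0.0151
```

Emit:
send_rows --targets '[0,0,-0.3,0,0,0,-0.6,0,0,0,-0.8,0,0,0,-0.8,0,0,0,-0.8,0]'

```text
time: 19.95
tcp_pos: [0.5469, 0.2402, 0.1001]
eef_rot: [[0.163, 0.987, 0.007], [0.987, -0.163, -0.005], [-0.004, 0.008, -1.0]]
force: [0.5, -0.3, -1.9]
finger_gap: 0.0147
```

```bash
python3 - <<'E'
from h import *
go(.5468,.2394,.0994,-9.4)
E
```

```text
t 19.95 tcp [0.5469 0.2402 0.1001] jaw -9.36 gap 0.0147 F [ 0.5 -0.3 -1.9] M [-0.04 -0.   -0.03] tilt [ 0.0068 -0.0051] j [ 0.22  0.39  1.66 -0.01  1.09  0.39]
SHIFT cm [-0.01 -0.08 -0.07] yaw -0.0
```

Emit:
send_rows --targets '[0,0,-0.05,0,0,0,-0.1,0,0,0,-0.15,0,0,0,-0.15,0,0,0,-0.15,0]'

```text
time: 20.58
tcp_pos: [0.5471, 0.2402, 0.0994]
eef_rot: [[0.163, 0.987, 0.007], [0.987, -0.163, -0.005], [-0.004, 0.008, -1.0]]
force: [-3.2, -2.0, 5.9]
finger_gap: 0.0148
```

The tray is on the ledge: the force rose by 8 N at the expected height. Release.

Emit:
send_rows --targets '[0,0,0,0,0,0,0,0,0,0,0,0,0,0,0,0,0,0,0,0]' --hand 0.65

```text
time: 21.2
tcp_pos: [0.547, 0.2402, 0.0993]
eef_rot: [[0.163, 0.987, 0.007], [0.987, -0.163, -0.005], [-0.004, 0.008, -1.0]]
force: [-0.0, 0.7, 0.0]
finger_gap: 0.0555
```

Emit:
send_rows --targets '[0,0,0.5,0,0,0,2,0,0,0,5,0,0,0,8,0,0,0,11,0]'

```text
time: 21.82
tcp_pos: [0.5472, 0.2403, 0.2117]
eef_rot: [[0.163, 0.987, 0.009], [0.987, -0.162, -0.005], [-0.003, 0.009, -1.0]]
force: [0.5, 0.3, -1.0]
finger_gap: 0.0554
```

Emit:
send_rows --targets '[-1,-5,0,0,-2,-10,0,0,-2,-16,0,0,-2,-22,0,0,-2,-27,0,0]'

```text
time: 22.45
tcp_pos: [0.5274, -0.0319, 0.2134]
eef_rot: [[0.163, 0.987, 0.011], [0.987, -0.163, -0.006], [-0.004, 0.012, -1.0]]
force: [0.2, 0.5, -0.4]
finger_gap: 0.0555
```

Emit:
send_rows --targets '[0,-2,0,0,0,-5,0,0,0,-8,0,0,0,-10,0,0,0,-10,0,0]'

```text
time: 23.08
tcp_pos: [0.5276, -0.133, 0.214]
eef_rot: [[0.165, 0.986, 0.012], [0.986, -0.165, -0.006], [-0.004, 0.012, -1.0]]
force: [0.9, 0.5, 0.7]
finger_gap: 0.0558
```

```bash
python3 - <<'E'
from h import *
go(.5468,.2394,.0994,-9.4)
grab('top','top14');grab('side','side14'); crop('top14',80,90,240,230,5,'c25'); crop('side14',60,170,260,320,4,'c26')
E
```

```text
t 23.07 tcp [ 0.5276 -0.133   0.214 ] jaw -9.5 gap 0.0558 F [0.9 0.5 0.7] M [-0.05  0.01 -0.  ] tilt [ 0.0116 -0.0059] j [-0.47  0.13  1.73 -0.    1.27 -0.3 ]
SHIFT cm [  1.92  37.24 -11.46] yaw 0.1
```

View pics/c25.png

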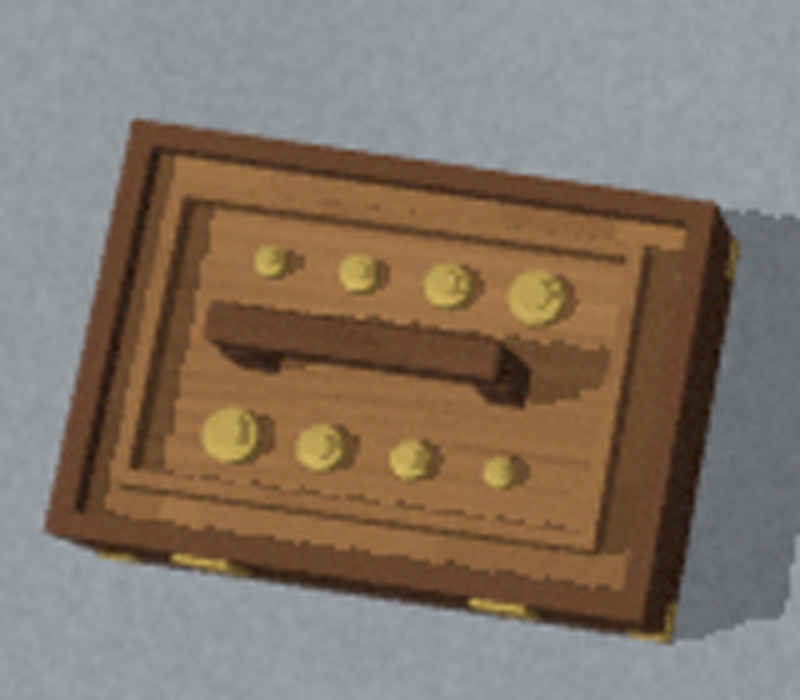

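View pics/c26.png

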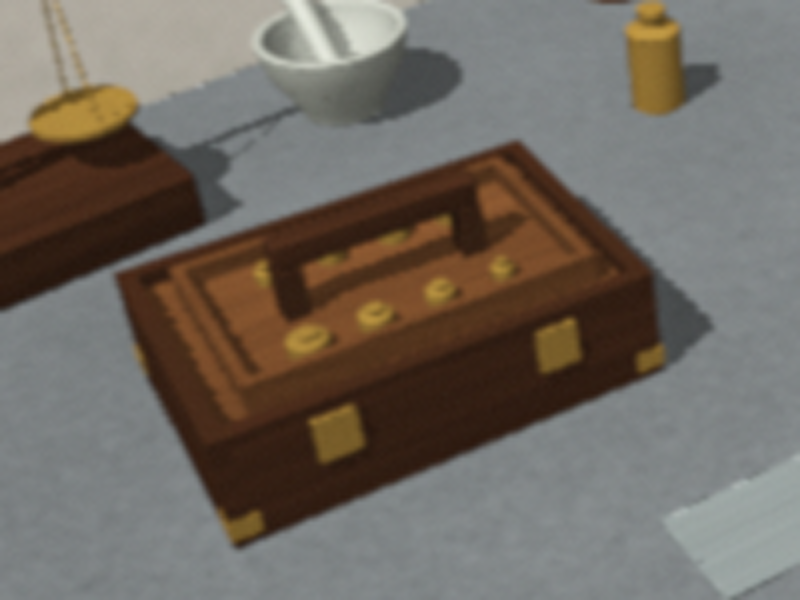

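The tray lies inside the rim with ledge showing on all sides in both views, and both compartments are covered. One numeric check of the bar's height and centre, then hand in.

```bash
python3 - <<'E'
from fit import *
d=load('top14')
t=(np.array([(212,300),(500,343),(492,383),(205,342)],float)+.5)/5-.5+np.array((80,90))
for z in(.102,.112,.122):
  p,r=rect(d,t,.016,.114,z,[.547,.24,-.166]); print(z,p.round(4),np.degrees(p[2]).round(1),r)
arm.hand_in(); print(arm.sense()['time'])
E
```

```text
0.102 [ 0.5483  0.2422 -0.1694] -9.7 [[-0.3, 0.1], [0.4, 0.0], [0.5, 0.1], [-0.6, -0.3]]
0.112 [ 0.5455  0.239  -0.17  ] -9.7 [[-0.7, -0.0], [0.8, 0.0], [0.8, 0.2], [-1.0, -0.3]]
0.122 [ 0.5428  0.2358 -0.1706] -9.8 [[-1.0, -0.2], [1.2, 0.1], [1.2, 0.4], [-1.3, -0.3]]
the job is handed in; nothing more can be done
the job is handed in; nothing more can be done
```

I packed the case in the order asked and handed it in at about 23 s on the robot's clock (limit 59 s). No verdict was reported.

- **Weight:** I stood the middle brass weight on the cork pad in the free compartment and let go. Afterwards, both cameras showed it upright and clear of the walls.
- **Tray:** I then set the wooden tray with the bar handle on the ledge, let go and moved the arm away. Both cameras show it inside the rim, with ledge visible on all sides and both compartments covered.
- **Last check:** assuming the seated height, the bar's centre measures about 2 mm from the case's centre and 0.2° off its angle, against 14 mm of play. The bar fit couldn't confirm the height itself. That it lies flat rests on the pictures, and on the gripper meeting the ledge at the expected height to within 1 mm.
- **Disagreements:**
  - The two cameras placed the case and the weight 4 to 7 mm apart in x. I relied mainly on the top view.
  - The tool drifted up to 0.9° out of vertical during the moves, with no visible effect on the result.

No force I saw came above 10 N.

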